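# Centre-punch a bar through the jig bush

### The arm

A 6-joint arm with a two-finger parallel gripper is mounted at the origin on the work surface. World frame = base frame: x ahead of the robot, y to its left, z up, the work surface at z = 0. Lengths are in m, angles in rad, forces in N, time in s.
With the tool pointing down it reaches from about 0.35 to 0.975 m from the base axis. Payload 17.4 kg.
Tool frame: the origin (TCP) lies midway between the tips of the shut fingers; the grasp point (between the pads) lies 19 mm behind it; y points along the fingers, x is the direction in which the jaws open and shut, and the axes are right-handed (so a half turn about y gives the same grasp; the last joint's range is limited). The gripper opens to 85 mm and grips with 20 to 120 N. Pads are 22 mm wide; open, the fingers measure 114 mm over their backs; the gripper's body (76 mm by 85 mm) begins 54 mm behind the grasp point. The pads swing forward as they close: fully open they stand 13 mm farther back than shut.
Start: joints at [1.24, 0.116, 1.442, -0, 1.584, -0.038], TCP at [0.195, 0.646, 0.211] pointing down, gripper open.
Joint ranges: [-2.83, 2.83], [-0.83, 2.19], [0.07, 2.5], [-1.14, 4.28], [0.01, 3], [-2.97, 2.97]. Speed limits (rad/s): [1.89, 1.89, 2.22, 3.14, 3.14, 3.14].

### API

Orientations are given as a unit quaternion [x, y, z, w].
In Python, from rig import sensors, cams, ticket, models gives the robot as it stands. The module is installed in compiled form; this text tells all that it offers.
- The arm moves only by the shell command python3 -m pendant 'ROWS'. ROWS is JSON, a list of rows, each an object with "rotation": the turn, a rotation vector about the world's x, y, z in degrees, a list of three; "linear": the shift along the world's x, y, z in cm, a list of three; "grip": the opening, from 0 (shut) to 1 (fully open). In form: [{"rotation": [ax, ay, az], "linear": [tx, ty, tz], "grip": grip}, ...]. A call has 1 to 10 rows; each row shifts and turns the commanded pose from where the row before left it; what a row does not reach is not made up. A row lasts 1/8 s, in which the tool goes at most 62.5 mm and 10.7 degrees, less where a joint would pass 70% of its speed; a pose out of reach is approached as far as the arm can. A call is refused whole if a number of a shift passes 6.25 or a number of a turn 10.7, either way. A call with a gripper value outside its range is refused whole. The fingers move at their own pace and stop on an object; the grip force is fixed at half the most. Time passes only in rows, so rows that do not move let the fingers close. It gives the time, the measured TCP pose, the force and the opening at its end, in the units of the state.
- sensors.observe(): the state, without advancing time (a new reading comes with each control period).
- cams.capture(name): name is "scene" or "top" or "wrist"; returns a dict with "pixels" (384x512x3 uint8, red, green, blue), "z_map" (384x512 float32, m along the optical axis (not along the pixel's ray), 0 where there is no reading), "fx", "fy", "cx", "cy" (pixels), "cam_to_world" (4x4, takes a point from camera to world coordinates); the wrist camera has in their place "tool_from_camera" (4x4, takes a point from camera to tool coordinates, whose origin is the TCP and whose axes are the tool frame's). Camera axes: x right, y down, z forward; pixel columns grow to the right and rows downward; lengths in m; the calibration is good to about 2 mm. A picture is of the moment at which its call begins: read the wrist's pose just before it.
- ticket.hand_in(): hands the job in, once; it reports no verdict.
Trained networks look in the newest picture that a camera, given by its name, has taken for a name from the list of things; names that differ only in an ending like _2 or _b are one class to them, and where a whole thing is asked for, a point or a joint stands for the part that bears it (a point fixed in the world has none). Each returns a list of dicts, best first, with "confidence" (0 to 1); they miss things now and then, are a little off and sometimes report something else, mostly with a low value. They report only what shows in the picture. A call takes as long as a camera call. They do not tell look-alikes from the thing itself.
- models.recognise(camera, label): "centre" ([column, row] in pixels, amid what is visible of it).
- models.cut_out(camera, label): "mask" (384x512 bool, what is visible of it) and "centre" ([column, row] in pixels, amid what is visible of it).
- models.place_of(camera, label): "centre" ([column, row] in pixels: a listed point, or the origin of a listed thing).
The state is a dict: "clock": time; "qpos": joint angles; "dq": joint speeds; "effort": joint torques, N m; "tcp_pos": TCP position; "tcp_rot": TCP orientation; "contact_force": force on the tool from outside, world axes, zero at the start; "wrist_torque": the same for the moment, N m; "opening": finger opening in m.
Only numpy, scipy, OpenCV 4.12 (cv2) and the standard library are available. Lean on these libraries where they do the work, as an engineer would, in place of code of your own. Each camera call takes 0.05 s, during which the arm holds its last target.

### The job

Take the automatic centre punch out of the domed stand, put its point through the wide bush of the marking jig onto the brass bar, and press it straight down just until its spring snaps - not on anything else, and without leaning on it after the snap. Then let it up and stand the punch upright, point down, back in the middle hole of the domed stand, leaving the other things on the bench where they lie.

Things in the scene. Friction and masses are not known exactly. Their poses are not given: they have to be found in the camera images.
- punch_mid (a point): Automatic centre punch, a straight round steel tool 124 mm long, 130 g: knurled body 14 mm thick down to 36 mm above the point, a 10 mm taper, then the 6 mm spindle with a 4 mm cone. It starts point down in the stand's middle hole, 70 mm showing. This point: on its axis half-way, 62 mm from either end; z towards the top. Grip the body firmly, best 20 to 40 mm below the top.
- point (a point): The tip of the punch's spindle, on the punch's axis. The spindle is pushed up into the body against a spring; fully out, its tip is 62 mm below punch_mid. The spring starts to yield at 3 N and takes 4 N more per mm.
- hammer (a joint): The hammer inside the punch, in m: 0 cocked, 0.0022 sprung. When the spindle is 2 to 2.5 mm in, at about 11 N, it jumps from 0 to 0.0022: the snap. The push then drops at once to about half; pressed about 2.5 mm further the spindle is hard up against its stop and the push climbs steeply. Let up, the spindle comes out and the hammer goes back to 0 by itself.
- bush (a point): The jig's wide bush: a steel collar of 22 mm outer diameter with an 8 mm bore, 3 mm proud of the template plate. This point: centre of the bore's mouth, 33 mm above the bench; z up, x along the bar. The bar's top lies 10 to 19 mm below it: bars differ in thickness, so the depth is not known beforehand. A narrow bush (14 mm collar, 4 mm bore), 42 mm away in -x, is not used.
- jig: The marking jig, fixed to the bench: steel base 130 x 96 x 12 mm, cheeks, and on them the template plate, 100 x 88 mm, top face 30 mm above the bench; a clamp screw on its -y side; a brass bar 190 mm long, 28 mm wide lies through it along x. Origin under the centre of the base; the wide bush is 22 mm from it in +x.
- stand_hole (a point): The domed stand, fixed: a green plastic dome 130 mm across, 62 mm high, rows of small holes around its slope. This point: centre of the mouth of its middle hole, at the very top; z up. The hole is 16 mm wide for 22 mm, then a funnel to a 9 mm socket from 34 mm down; floor 54 mm down. With the punch home in it, punch_mid is 8 mm above the mouth.
- felt_wheel: Bystander: a loose cream felt polishing wheel, 38 mm in diameter and 10 mm thick, lying flat. Origin at the centre of its underside.
- offcut: Bystander: a loose brass offcut, 62 x 24 x 8 mm, lying flat. Origin at the centre of its underside.
- handpiece: Bystander: a loose aluminium rotary handpiece, 128 mm long and 27 mm thick, lying along its x axis. Origin at the centre of its underside.
- pin_vise: Bystander: a loose slim dark steel pin vise, 90 mm long and 11 mm thick, lying along its x axis. Origin at the centre of its underside.
- bob_block: Bystander, fixed: a blue block 115 mm square and 34 mm high, set with rows of cream felt bobs up to 58 mm above the bench. Origin at the centre of its underside.
There are look-alikes about, which are no part of the job. What is meant by the part that bears stand_hole is not pink or red, and is the larger of those in its own colour.

How it is judged:
By the outcome, as a careful person would: the job done as asked, in the order asked, and still so for the second after the job is handed in, with the robot touching nothing.
It also fails if it takes over 56 s, if anything falls off the work surface, if the arm or the gripper's body presses on something with over 40 N, if the wrist force passes 120 N, or if a joint passes its speed limit or range.

## Working session

There is one attempt and no reset: what is moved stays moved. The work goes in short steps, Python scripts to look and compute and a shell command to move; the robot and the scene stay as the last step left them, time stands still between calls to the robot, and variables do not carry over. Pictures are saved under pics/ and viewed, and the job is handed in when it is done.

```bash
mkdir -p pics
cat > h.py <<'E'
import numpy as np, cv2
from rig import sensors,cams,models
def save(c,name,crop=None,s=1):
    p=c["pixels"]
    if crop: p=p[crop[1]:crop[3],crop[0]:crop[2]]
    p=cv2.resize(p,None,fx=s,fy=s,interpolation=cv2.INTER_CUBIC)
    cv2.imwrite("pics/"+name,p[:,:,::-1])
def cw(c,T=None):
    return c["cam_to_world"] if "cam_to_world" in c else T@c["tool_from_camera"]
def world(c,u,v,z=None,T=None):
    if z is None:
        z=c["z_map"][int(round(v)),int(round(u))]
    p=np.array([(u-c["cx"])/c["fx"]*z,(v-c["cy"])/c["fy"]*z,z,1])
    return (cw(c,T)@p)[:3]
def onplane(c,u,v,h,T=None):
    M=cw(c,T); d=M[:3,:3]@np.array([(u-c["cx"])/c["fx"],(v-c["cy"])/c["fy"],1]); o=M[:3,3]
    return o+d*(h-o[2])/d[2]
def tool():
    from scipy.spatial.transform import Rotation as R
    s=sensors.observe(); T=np.eye(4); T[:3,:3]=R.from_quat(s["tcp_rot"]).as_matrix(); T[:3,3]=s["tcp_pos"]; return T
E
python3 - <<'E'
from h import *
np.set_printoptions(precision=4,suppress=True)
s=sensors.observe();print(s)
print(tool())
for n in ("scene","top"):
    T=tool();c=cams.capture(n);save(c,n+"0.png",s=1.5)
    for l in ["punch_mid","bush","jig","stand_hole","point"]:
        for r in models.place_of(n,l)[:4]:
            u,v=r["centre"];
            try: print(n,l,r["confidence"],np.array([u,v]),world(c,u,v))
            except Exception as e: print(n,l,r,e)
E
```

```text
{'clock': 0.0, 'qpos': array([ 1.2402,  0.1165,  1.4423, -0.    ,  1.584 , -0.0378]), 'dq': array([ 0.0008, -0.0012, -0.0008,  0.0016,  0.0014,  0.0009]), 'effort': array([  0.0012, -73.1979, -63.2481,  -0.0001,   0.0063,   0.0001]), 'tcp_pos': array([0.1948, 0.6461, 0.2102]), 'tcp_rot': array([ 0.5678,  0.4214, -0.4221, -0.5673]), 'contact_force': array([ 0.7252, -0.1956, -0.4044]), 'wrist_torque': array([-0.0236,  0.026 ,  0.011 ]), 'opening': 0.08542961112423932}
[[ 0.2886 -0.0004 -0.9574  0.1948]
 [ 0.9574 -0.0011  0.2886  0.6461]
 [-0.0012 -1.      0.      0.2102]
 [ 0.      0.      0.      1.    ]]
scene punch_mid 0.57 [221.  224.8] [ 0.5883 -0.1502  0.0828]
scene bush 0.92 [286.6 161.9] [0.5458 0.1732 0.0306]
scene jig 0.69 [281.4 166.5] [0.5458 0.1481 0.0291]
scene stand_hole 0.86 [167.6 268.5] [ 0.5676 -0.3256  0.0447]
scene stand_hole 0.69 [165.4 194.3] [ 0.3879 -0.1905  0.0618]
scene stand_hole 0.68 [219.3 225.2] [ 0.5878 -0.1556  0.087 ]
scene stand_hole 0.61 [194.2 164.1] [ 0.3488 -0.0503  0.0435]
top punch_mid 0.38 [309.5 183.8] [ 0.5776 -0.1461  0.1173]
top punch_mid 0.19 [250.6 178.6] [ 0.6185 -0.0052  0.0066]
top bush 0.8 [182.9 203.5] [0.5535 0.1732 0.0179]
top jig 0.65 [186.2 212.5] [0.5284 0.1626 0.0267]
top stand_hole 0.75 [307.  187.1] [ 0.577  -0.1449  0.0809]
top stand_hole 0.75 [377.9 190.1] [ 0.5716 -0.3312  0.0463]
top stand_hole 0.71 [271.4 281.7] [ 0.3502 -0.0513  0.0436]
top stand_hole 0.65 [331.4 265.4] [ 0.3851 -0.2077  0.008 ]
```

View pics/scene0.png

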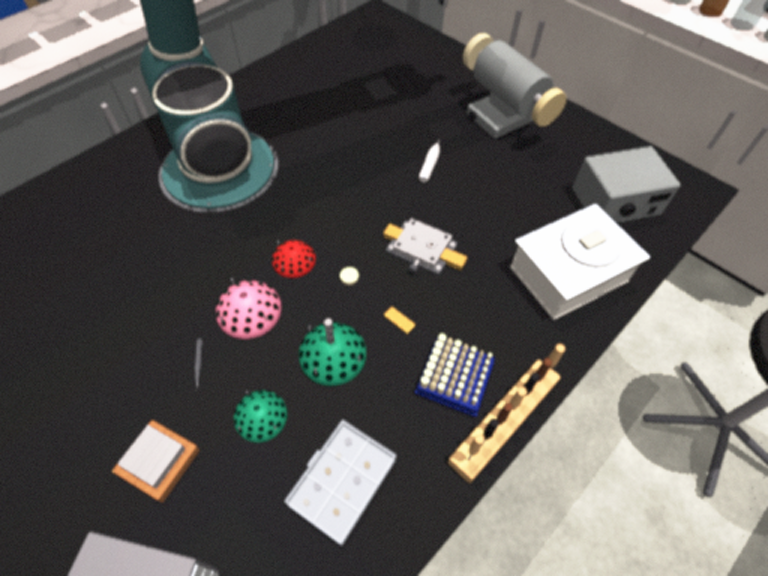

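View pics/top0.png

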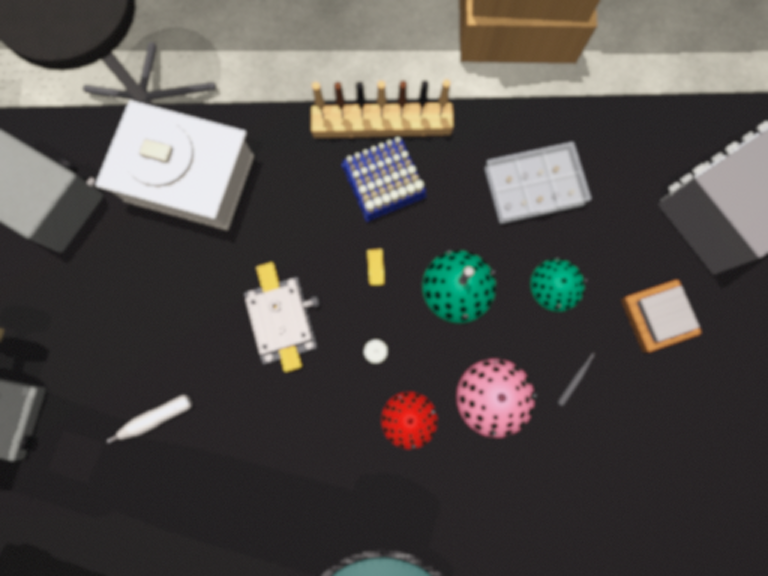

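Run:
```python
from h import *
c=cams.capture("top");a=c["pixels"]
x=cv2.resize(a[150:230,255:400],None,fx=5,fy=5,interpolation=cv2.INTER_CUBIC)
y=cv2.resize(a[165:255,150:220],None,fx=4.4,fy=4.4,interpolation=cv2.INTER_CUBIC)
y=cv2.resize(y,(310,400))
x=cv2.resize(x,(480,400)); cv2.imwrite("pics/crop.png",np.hstack([x,y])[:,:,::-1])
print(c["cam_to_world"],c["fx"])
# dome fit: heights
def pts(u0,u1,v0,v1):
    return np.array([world(c,u,v) for u in range(u0,u1) for v in range(v0,v1) if c["z_map"][v,u]>0])
P=pts(275,340,160,220)
m=(P[:,2]>0.02)&(P[:,2]<0.066)
Q=P[m]
from scipy.optimize import least_squares
f=least_squares(lambda p:np.hypot(np.hypot(Q[:,0]-p[0],Q[:,1]-p[1]),Q[:,2]-p[2])-p[3],[.577,-.145,0,.065],loss='soft_l1',f_scale=.002);print(f.x,f.cost,len(Q))
print("shaft",P[P[:,2]>0.1].mean(0),P[P[:,2]>0.1].shape,P[:,2].max(), P[P[:,2]>0.1])
c=cams.capture("scene");save(c,"scrop.png",(180,130,330,270),5)
P=np.array([world(c,u,v) for u in range(195,250) for v in range(205,260) if c["z_map"][v,u]>0]);print(P[P[:,2]>0.085])
```

```text
[[-0.0248568  -0.98152533  0.18971073  0.39978045]
 [-0.99968285  0.02363749 -0.00868755 -0.01796492]
 [ 0.00404277 -0.18986651 -0.98180159  0.97804736]
 [ 0.          0.          0.          1.        ]] 370.6877574565257
[ 0.58272577 -0.14989863 -0.00357731  0.06488726] 0.0018354499759215804 1646
shaft [ 0.5814165  -0.14837278  0.12458256] (47, 3) 0.1341000424905131 [[ 0.58313064 -0.14261037  0.10094098]
 [ 0.58462438 -0.14298201  0.11676335]
 [ 0.58199929 -0.14272701  0.11768247]
 [ 0.58063824 -0.14334333  0.11258979]
 [ 0.57973126 -0.14429546  0.1051677 ]
 [ 0.5782693  -0.14487888  0.10028209]
 [ 0.58673723 -0.14379149  0.12901852]
 [ 0.58323177 -0.14291766  0.13410004]
 [ 0.5811673  -0.14301734  0.1326107 ]
 [ 0.57932881 -0.14327856  0.13002615]
 [ 0.57907867 -0.14467014  0.11978068]
 [ 0.57802007 -0.14551987  0.11319021]
 [ 0.57714543 -0.14652624  0.10552478]
 [ 0.58892344 -0.14615332  0.12974026]
 [ 0.58636242 -0.14592109  0.13046561]
 [ 0.58366338 -0.14558881  0.13185653]
 [ 0.58140558 -0.14555975  0.1312386 ]
 [ 0.57872871 -0.1452333   0.13259591]
 [ 0.57775823 -0.14612885  
[... 2823 characters left out ...]
 0.58980392 -0.15125959  0.12382576]
 [ 0.58840656 -0.15074328  0.11601591]
 [ 0.58726565 -0.15041419  0.10868865]
 [ 0.58716909 -0.15082297  0.10357819]
 [ 0.58757564 -0.15158753  0.09953248]
 [ 0.58872733 -0.15287479  0.09710712]
 [ 0.58833952 -0.15309139  0.09123867]
 [ 0.58665124 -0.14448897  0.1273567 ]
 [ 0.58952414 -0.1469893   0.12874518]
 [ 0.58818957 -0.14648464  0.12112567]
 [ 0.58811845 -0.14688678  0.11616409]
 [ 0.58801072 -0.1472668   0.11108116]
 [ 0.58859633 -0.14814304  0.10747178]
 [ 0.58970093 -0.14938944  0.10497893]
 [ 0.58964913 -0.14981902  0.09991382]
 [ 0.58871973 -0.14963301  0.09285101]
 [ 0.58980661 -0.15087443  0.09023857]
 [ 0.5875603  -0.14553457  0.08597279]]
```

View pics/crop.png

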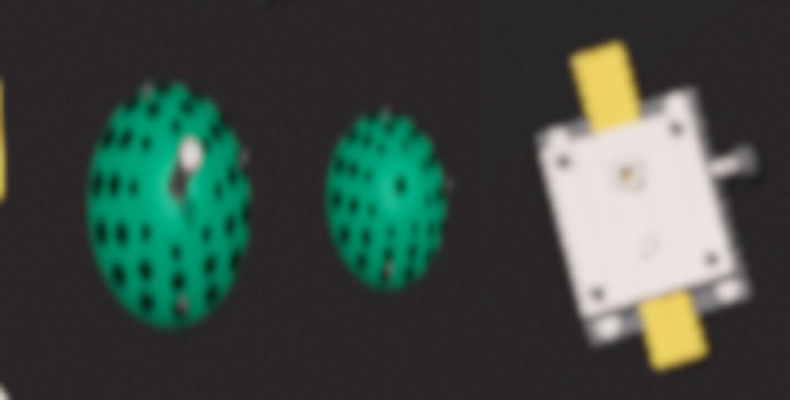

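View pics/scrop.png

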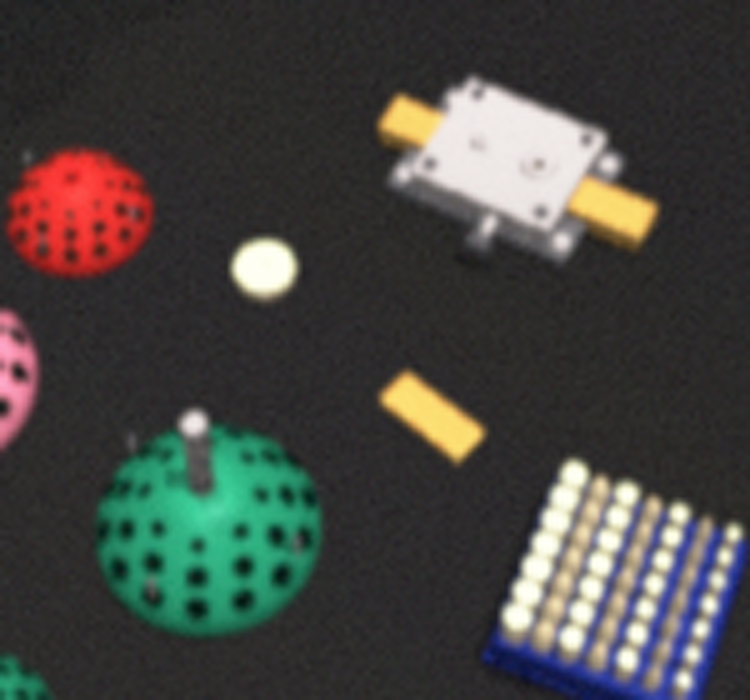

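```bash
python3 -m pendant '[{"rotation":[0,0,0],"linear":[3.5,-4.5,0.4],"grip":1},{"rotation":[0,0,0],"linear":[3.5,-4.5,0.4],"grip":1},{"rotation":[0,0,0],"linear":[3.5,-4.5,0.4],"grip":1},{"rotation":[0,0,0],"linear":[3.5,-4.5,0.4],"grip":1},{"rotation":[0,0,0],"linear":[3.5,-4.5,0.4],"grip":1},{"rotation":[0,0,0],"linear":[3.5,-4.5,0.4],"grip":1},{"rotation":[0,0,0],"linear":[3.5,-4.5,0.4],"grip":1},{"rotation":[0,0,0],"linear":[3.5,-4.5,0.4],"grip":1},{"rotation":[0,0,0],"linear":[3.5,-4.5,0.4],"grip":1},{"rotation":[0,0,0],"linear":[3.5,-4.5,0.4],"grip":1}]'
python3 - <<'E'
from h import *
T=tool();c=cams.capture("wrist");save(c,"w1.png",s=1.5);print(T,c["tool_from_camera"],c["fx"],sensors.observe()["qpos"])
for l in ["bush","jig"]:
  for r in models.place_of("wrist",l)[:3]:
    u,v=r["centre"]; print(l,r["confidence"],u,v,onplane(c,u,v,.033 if l=="bush" else 0,T))
E
```

```text
clock: 1.95
tcp_pos: [0.5457, 0.1946, 0.2514]
tcp_rot: [0.568, 0.422, -0.421, -0.568]
contact_force: [0.6, 1.5, 0.5]
opening: 0.0856
[[ 2.88734815e-01  5.45278031e-04 -9.57408956e-01  5.45740983e-01]
 [ 9.57409033e-01  2.40171970e-04  2.88734975e-01  1.94585438e-01]
 [ 3.87383633e-04 -9.99999822e-01 -4.52708103e-04  2.51409886e-01]
 [ 0.00000000e+00  0.00000000e+00  0.00000000e+00  1.00000000e+00]] [[ 9.99999729e-01 -6.60696804e-04 -3.25746314e-04  7.94591973e-04]
 [ 1.42387349e-04 -2.60500956e-01  9.65473579e-01 -1.63171226e-01]
 [-7.22742534e-04 -9.65473363e-01 -2.60500792e-01  6.62448115e-02]
 [ 0.00000000e+00  0.00000000e+00  0.00000000e+00  1.00000000e+00]] 322.6340692554738 [ 0.29079138 -0.09747251  1.59170059 -0.00217632  1.64648734 -0.98452156]
jig 0.87 232.5 149.5 [0.52590212 0.16480383 0.        ]
```

View pics/w1.png

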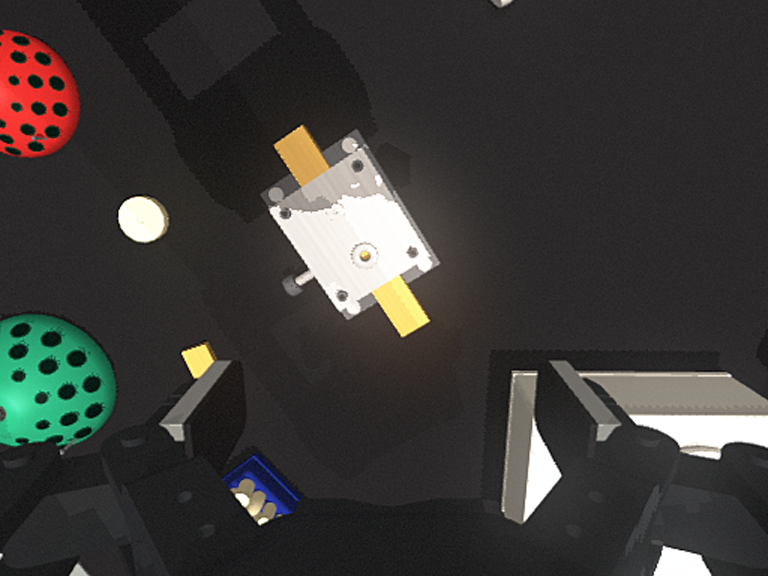

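Run:
```python
from h import *
T=tool();c=cams.capture("wrist");save(c,"w1c.png",(165,70,305,240),4.5*.75)
g=cv2.cvtColor(c["pixels"],cv2.COLOR_RGB2HSV)
sub=c["pixels"][155:187,228:262].astype(int)
m=((sub[:,:,0]-sub[:,:,2])>50); ys,xs=np.nonzero(m);print("brass in bore",xs.mean()+228,ys.mean()+155,m.sum())
for uv in [(243.3,170.7),(xs.mean()+228,ys.mean()+155)]: print(onplane(c,*uv,.033,T), onplane(c,*uv,.018,T))
z=lambda u,v:world(c,u,v,T=T)
P=np.array([z(u,v) for u in range(170,300) for v in range(80,230) if c["z_map"][v,u]>0])
q=P[(P[:,2]>.026)&(P[:,2]<.034)];print(len(q),np.median(q[:,2]),q.mean(0))
import cv2 as k
r=k.minAreaRect(q[:,:2].astype(np.float32)*1000);print(r)
```

```text
brass in bore 243.8125 170.125 32
[0.55042251 0.17290561 0.033     ] [0.55308154 0.17127204 0.018     ]
[0.5499327  0.17370938 0.033     ] [0.55257245 0.17210745 0.018     ]
6006 0.030264751638275494 [0.52712686 0.16659877 0.03034904]
((532.4631958007812, 153.27188110351562), (100.02068328857422, 115.88961791992188), 15.657676696777344)
```

View pics/w1c.png

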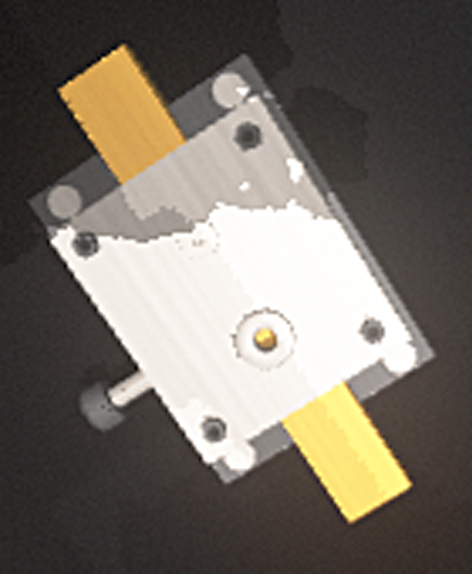

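```bash
python3 -m pendant '[{"rotation":[0,0,0],"linear":[0.5,-5,0],"grip":1},{"rotation":[0,0,0],"linear":[0.5,-5,0],"grip":1},{"rotation":[0,0,0],"linear":[0.5,-5,0],"grip":1},{"rotation":[0,0,0],"linear":[0.5,-5,0],"grip":1},{"rotation":[0,0,0],"linear":[0.5,-5,0],"grip":1},{"rotation":[0,0,0],"linear":[0.7,-5,0],"grip":1},{"rotation":[0,0,0],"linear":[0.6,-4.4,0],"grip":1},{"rotation":[0,0,0],"linear":[0,0,0],"grip":1}]'
python3 - <<'E'
from h import *
T=tool();c=cams.capture("wrist");save(c,"w2.png",s=1.5);print(T[:3,3])
P=[(u,v,*world(c,u,v,T=T)) for u in range(100,400) for v in range(60,330) if c["z_map"][v,u]>0]
P=np.array(P); P=P[(np.hypot(P[:,2]-.583,P[:,3]+.15)<.02)]
for a,b in ((.07,.085),(.085,.1),(.1,.115),(.115,.127),(.127,.14)):
    q=P[(P[:,4]>a)&(P[:,4]<b)]; print(a,len(q),q.mean(0) if len(q) else 0, q[:,2:4].min(0) if len(q) else 0,q[:,2:4].max(0) if len(q) else 0)
E
```

```text
clock: 3.15
tcp_pos: [0.5829, -0.1489, 0.2506]
tcp_rot: [-0.568, -0.421, 0.421, 0.568]
contact_force: [0.2, 0.8, 0.4]
opening: 0.0858
[ 0.58285066 -0.14885136  0.2505686 ]
0.07 34 [ 2.58558824e+02  1.63205882e+02  5.76375792e-01 -1.47498515e-01
  7.70390219e-02] [ 0.57465099 -0.15534528] [ 0.58231398 -0.14207122]
0.085 35 [ 2.58628571e+02  1.65914286e+02  5.76494122e-01 -1.47404208e-01
  9.22160645e-02] [ 0.57455776 -0.15495634] [ 0.58151721 -0.14206772]
0.1 41 [ 2.58536585e+02  1.68707317e+02  5.76624205e-01 -1.47483991e-01
  1.06196361e-01] [ 0.57468329 -0.15433873] [ 0.58073332 -0.14208312]
0.115 39 [ 2.58589744e+02  1.71794872e+02  5.76699408e-01 -1.47391303e-01
  1.20881200e-01] [ 0.57478578 -0.15513702] [ 0.58310148 -0.14198018]
0.127 195 [ 2.58456410e+02  1.79348718e+02  5.81264251e-01 -1.48869832e-01
  1.31275033e-01] [ 0.57510627 -0.15575056] [ 0.58845482 -0.1421598 ]
```

View pics/w2.png

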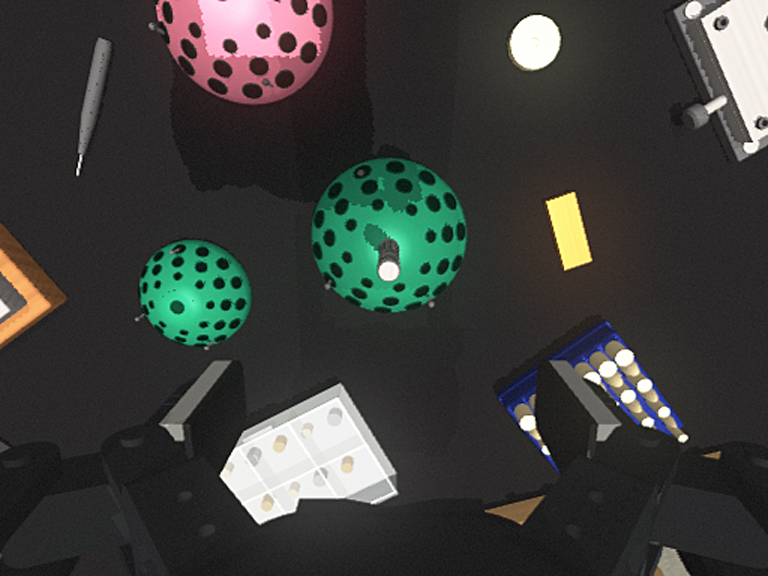

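```bash
python3 -m pendant '[{"rotation":[0,0,0],"linear":[-0.1,0,-4],"grip":1},{"rotation":[0,0,0],"linear":[0,0,-4],"grip":1},{"rotation":[0,0,0],"linear":[0,0,-4],"grip":1},{"rotation":[0,0,0],"linear":[0,0,-3],"grip":1},{"rotation":[0,0,0],"linear":[0,0,-1.7],"grip":1},{"rotation":[0,0,0],"linear":[0,0,0],"grip":1}]'
python3 - <<'E'
from h import *
T=tool();c=cams.capture("wrist");save(c,"w3.png",s=1.5);print(T[:3,3])
E
```

```text
clock: 3.95
tcp_pos: [0.5816, -0.1466, 0.0835]
tcp_rot: [-0.567, -0.422, 0.422, 0.568]
contact_force: [-0.2, -0.6, 0.5]
opening: 0.0853
[ 0.58162019 -0.14662228  0.08354362]
```

View pics/w3.png

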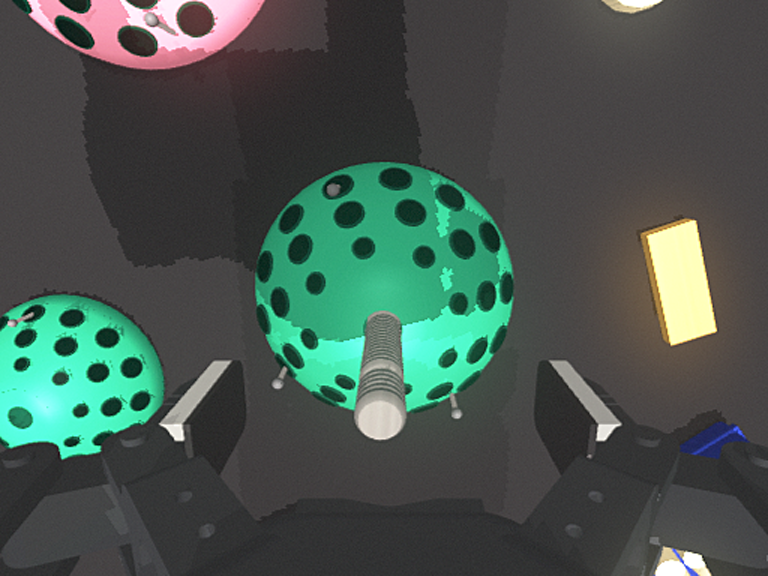

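```bash
python3 -m pendant '[{"rotation":[0,0,0],"linear":[-0.06,-0.21,0],"grip":1},{"rotation":[0,0,0],"linear":[0,0,0],"grip":0.5},{"rotation":[0,0,0],"linear":[0,0,0],"grip":0.3},{"rotation":[0,0,0],"linear":[0,0,0],"grip":0.2},{"rotation":[0,0,0],"linear":[0,0,0],"grip":0.05},{"rotation":[0,0,0],"linear":[0,0,0],"grip":0},{"rotation":[0,0,0],"linear":[0,0,0],"grip":0},{"rotation":[0,0,0],"linear":[0,0,0],"grip":0}]'
python3 -m pendant '[{"rotation":[0,0,0],"linear":[0,0,0],"grip":0},{"rotation":[0,0,0],"linear":[0,0,0],"grip":0},{"rotation":[0,0,0],"linear":[0,0,0],"grip":0}]'
python3 - <<'E'
from h import *
T=tool();c=cams.capture("wrist");save(c,"w4.png",s=1.5);print(T)
E
```

```text
clock: 5.0
tcp_pos: [0.5813, -0.1499, 0.0841]
tcp_rot: [0.568, 0.422, -0.422, -0.568]
contact_force: [-0.3, -1.5, 1.2]
opening: 0.0117
clock: 5.38
tcp_pos: [0.5813, -0.1498, 0.084]
tcp_rot: [0.568, 0.422, -0.422, -0.568]
contact_force: [-0.2, -1.5, 1.2]
opening: 0.0115
[[ 2.88649862e-01  5.88271576e-05 -9.57434726e-01  5.81255068e-01]
 [ 9.57434727e-01 -3.24862116e-05  2.88649860e-01 -1.49842288e-01]
 [-1.41229763e-05 -9.99999998e-01 -6.57003041e-05  8.40460309e-02]
 [ 0.00000000e+00  0.00000000e+00  0.00000000e+00  1.00000000e+00]]
```

View pics/w4.png

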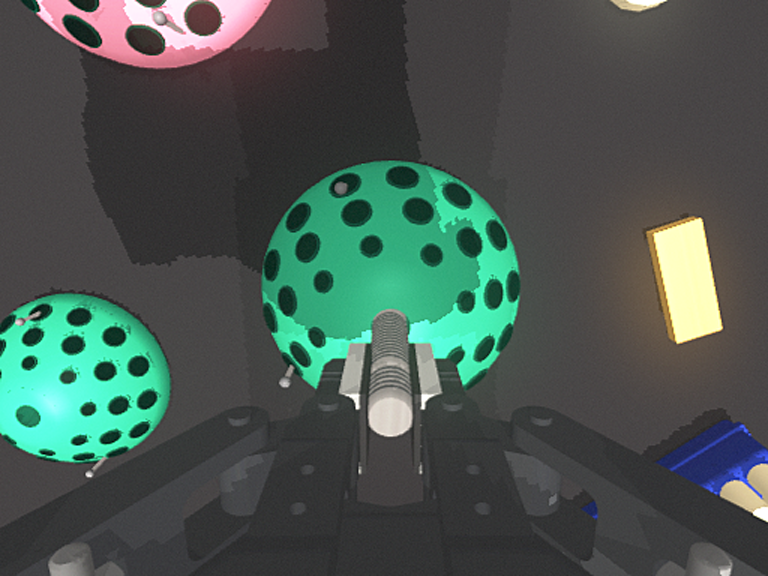

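```bash
python3 -m pendant '[{"rotation":[0,0,0],"linear":[0,0,1],"grip":0},{"rotation":[0,0,0],"linear":[0,0,1.5],"grip":0},{"rotation":[0,0,0],"linear":[0,0,1.5],"grip":0},{"rotation":[0,0,0],"linear":[0,0,1.5],"grip":0},{"rotation":[0,0,0],"linear":[0,0,1.5],"grip":0},{"rotation":[0,0,0],"linear":[0,0,2],"grip":0},{"rotation":[0,0,0],"linear":[0,0,1],"grip":0},{"rotation":[0,0,0],"linear":[0,0,0],"grip":0}]'
python3 - <<'E'
from h import *
T=tool();print(T[:3,3])
for n in ("wrist","scene","top"):
    c=cams.capture(n)
    for r in models.place_of(n,"point")[:2]+models.place_of(n,"punch_mid")[:2]: print(n,r)
    if n=="wrist": save(c,"w5.png",s=1.5)
    if n=="scene": save(c,"s5.png",(170,150,300,260),6)
E
```

```text
clock: 6.42
tcp_pos: [0.5815, -0.1499, 0.1849]
tcp_rot: [0.568, 0.422, -0.421, -0.567]
contact_force: [-0.3, 0.2, -1.9]
opening: 0.0119
[ 0.58150846 -0.14989629  0.184865  ]
wrist {'centre': [256.5, 195.1], 'confidence': 0.49}
wrist {'centre': [260.9, 181.0], 'confidence': 0.3}
wrist {'centre': [261.9, 226.5], 'confidence': 0.69}
wrist {'centre': [402.0, 162.6], 'confidence': 0.54}
scene {'centre': [217.3, 208.7], 'confidence': 0.58}
top {'centre': [318.7, 176.6], 'confidence': 0.37}
```

View pics/w5.png

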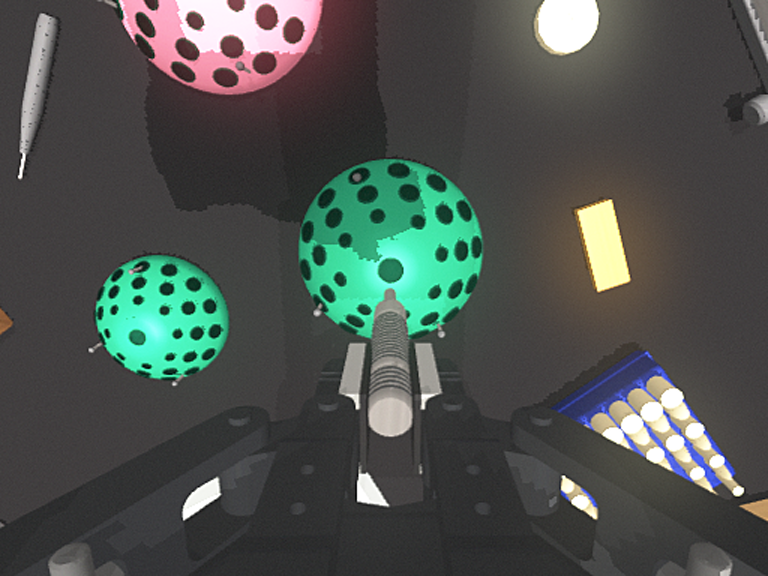

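View pics/s5.png

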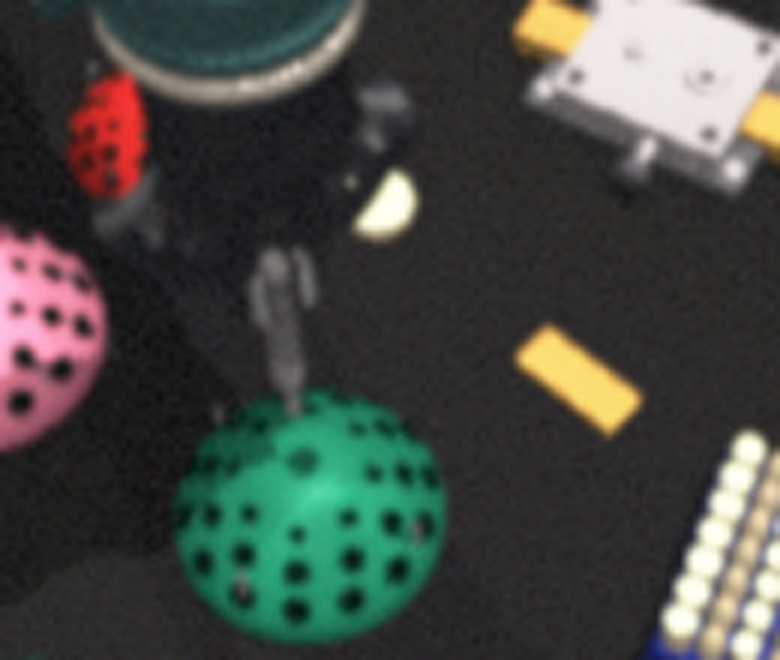

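Run:
```python
from h import *
T=tool();c=cams.capture("wrist");save(c,"w5c.png",(215,150,305,240),6.5)
print(np.diag([1,1,1]) is None, c["cx"],c["cy"])
for n,u,v,h in (("tip",259.3,193.3,.109),("hole",260.6,180,.062)):
    p=onplane(c,u,v,h,T); print(n,p,np.linalg.inv(T)[:3,:3]@(p-T[:3,3]))
```

```text
False 259.75095966832123 191.62732611631094
tip [ 0.5805312  -0.14923587  0.109     ] [0.00036858 0.07470856 0.00073649]
hole [ 0.58126166 -0.14830074  0.062     ] [0.00147547 0.12170836 0.00028737]
```

View pics/w5c.png

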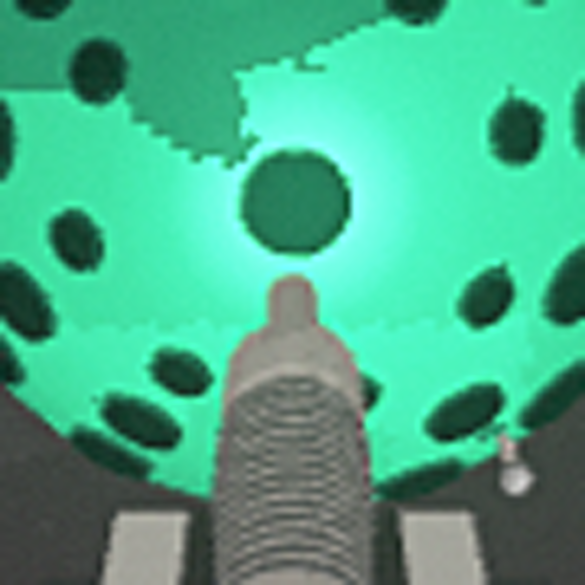

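```bash
python3 -m pendant '[{"rotation":[0,0,0],"linear":[-0.3,2.3,0],"grip":0},{"rotation":[0,0,0],"linear":[-0.4,4,0],"grip":0},{"rotation":[0,0,0],"linear":[-0.4,4,0],"grip":0},{"rotation":[0,0,0],"linear":[-0.4,4,0],"grip":0},{"rotation":[0,0,0],"linear":[-0.4,4,0],"grip":0},{"rotation":[0,0,0],"linear":[-0.4,4,0],"grip":0},{"rotation":[0,0,0],"linear":[-0.4,4,0],"grip":0},{"rotation":[0,0,0],"linear":[-0.3,4,0],"grip":0},{"rotation":[0,0,0],"linear":[-0.1,2,0],"grip":0},{"rotation":[0,0,0],"linear":[0,0,0],"grip":0}]'
python3 -m pendant '[{"rotation":[0,0,0],"linear":[0,0,-1.5],"grip":0},{"rotation":[0,0,0],"linear":[0,0,-2],"grip":0},{"rotation":[0,0,0],"linear":[0,0,-1],"grip":0},{"rotation":[0,0,0],"linear":[0,0,0],"grip":0}]'
python3 - <<'E'
from h import *
T=tool();c=cams.capture("wrist");save(c,"w6.png",(205,140,315,240),7);print(T[:3,3])
E
```

```text
clock: 8.18
tcp_pos: [0.5499, 0.1743, 0.1839]
tcp_rot: [-0.567, -0.422, 0.422, 0.567]
contact_force: [0.0, -0.8, -1.7]
opening: 0.0115
clock: 8.68
tcp_pos: [0.5498, 0.1727, 0.1377]
tcp_rot: [-0.567, -0.421, 0.422, 0.568]
contact_force: [0.4, -1.2, -0.3]
opening: 0.0119
[0.5498415  0.17266629 0.13769328]
```

View pics/w6.png

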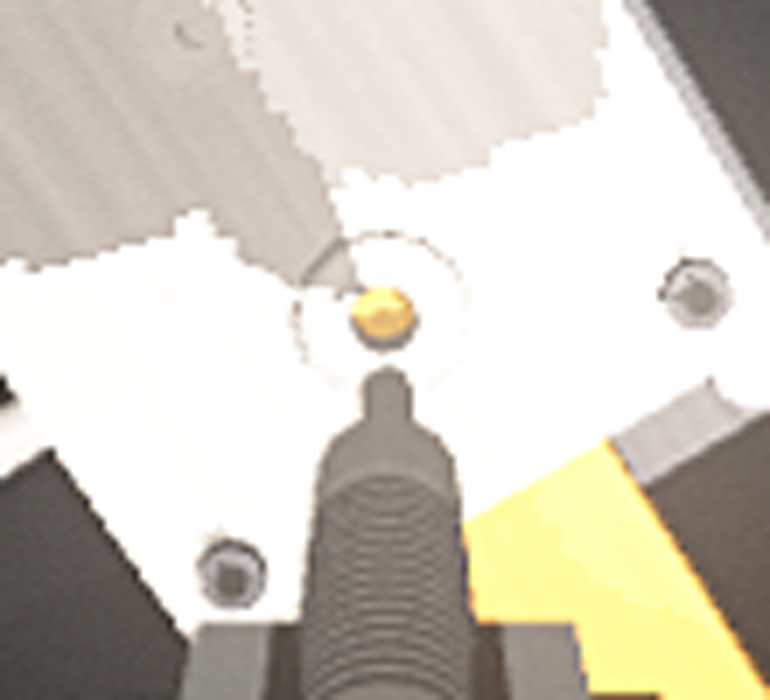

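Run:
```python
from h import *
T=tool();c=cams.capture("wrist")
for n,u,v,h in (("tip",260.3,192.4,.0617),("bush",259.9,185.4,.033),("bush2",259.9,185.9,.033)):
    p=onplane(c,u,v,h,T); print(n,p,np.linalg.inv(T)[:3,:3]@(p-T[:3,3]))
print(T[:3,3],c["z_map"][180:190,259])
```

```text
tip [0.54969841 0.17418433 0.0617    ] [0.00113654 0.07700234 0.00082486]
bush [0.55111436 0.17343315 0.033     ] [ 0.0008357   0.10570163 -0.00076238]
bush2 [0.55153792 0.17330497 0.033     ] [ 0.00083543  0.1057014  -0.00120491]
[0.55020389 0.17286949 0.13870226] [0.2878826  0.28810814 0.28846568 0.28956246 0.2886103  0.28857058
 0.2901715  0.2847723  0.28280687 0.27881092]
```

```bash
python3 -m pendant '[{"rotation":[0,0,0],"linear":[0.14,-0.07,-0.7],"grip":0},{"rotation":[0,0,0],"linear":[0,0,-0.7],"grip":0},{"rotation":[0,0,0],"linear":[0,0,-0.7],"grip":0},{"rotation":[0,0,0],"linear":[0,0,0],"grip":0},{"rotation":[0,0,0],"linear":[0,0,0],"grip":0}]'
python3 - <<'E'
from h import *
T=tool();c=cams.capture("wrist");save(c,"w7.png",(225,160,295,215),11);print(T[:3,3])
print(np.mean([sensors.observe()["tcp_pos"] for _ in range(3)],0),sensors.observe()["clock"])
c=cams.capture("scene");save(c,"s7.png",(240,120,330,190),8)
E
```

```text
clock: 9.4
tcp_pos: [0.5517, 0.1725, 0.1182]
tcp_rot: [0.568, 0.422, -0.422, -0.568]
contact_force: [-1.0, 0.4, -1.3]
opening: 0.012
[0.55167676 0.17250899 0.1181509 ]
[0.55174512 0.17250527 0.11827726] 9.45
```

View pics/w7.png

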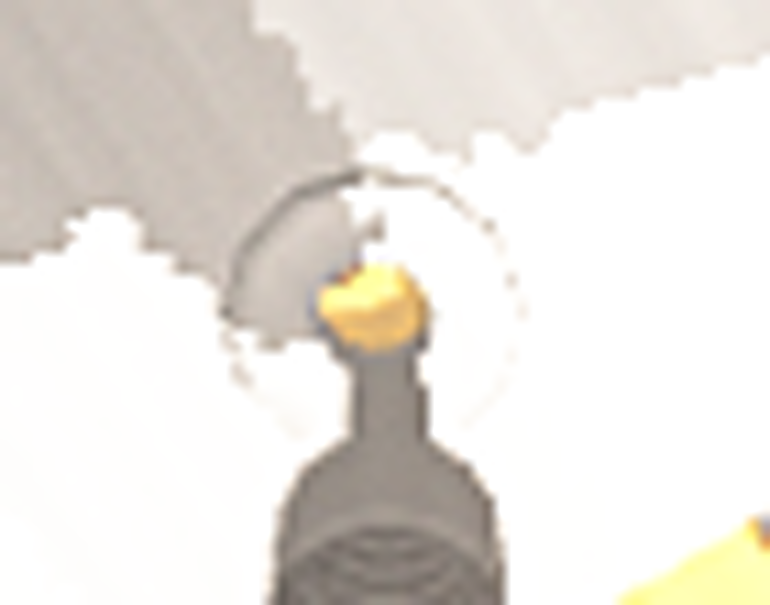

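View pics/s7.png

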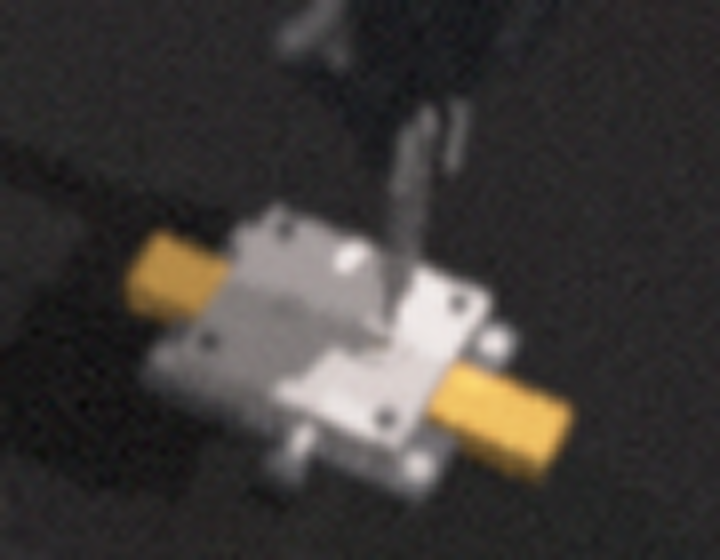

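Run:
```python
from h import *
T=tool();c=cams.capture("wrist")
for n,u,v,h in (("tip",260.2,191.8,.0423),("bush",259.0,188.7,.033)):
    p=onplane(c,u,v,h,T); print(n,p,np.linalg.inv(T)[:3,:3]@(p-T[:3,3]))
    print(h, cw(c,T)[:3,3])
```

```text
tip [0.55057701 0.17397579 0.0423    ] [0.00105863 0.07598433 0.00157906]
0.0423 [0.48849622 0.19237043 0.28143334]
bush [0.55026872 0.17308481 0.033     ] [0.000115   0.08528415 0.00162029]
0.033 [0.48849622 0.19237043 0.28143334]
```

```bash
python3 -m pendant '[{"rotation":[0,0,0],"linear":[-0.02,-0.08,-0.3],"grip":0},{"rotation":[0,0,0],"linear":[0,0,-0.2],"grip":0},{"rotation":[0,0,0],"linear":[0,0,0],"grip":0}]'
python3 - <<'E'
from h import *
T=tool();c=cams.capture("wrist");save(c,"w8.png",(225,160,295,215),11);print(T[:3,3])
E
```

```text
clock: 9.93
tcp_pos: [0.5513, 0.1716, 0.1127]
tcp_rot: [-0.568, -0.422, 0.422, 0.568]
contact_force: [-0.3, -1.0, 0.1]
opening: 0.012
[0.55130762 0.17164241 0.11271596]
```

View pics/w8.png

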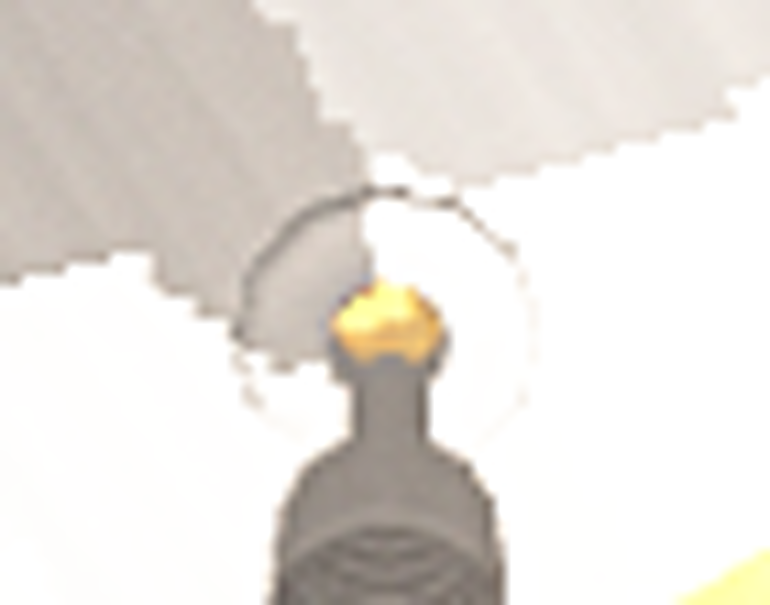

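```bash
python3 -m pendant '[{"rotation":[0,0,0],"linear":[0,0,-0.3],"grip":0},{"rotation":[0,0,0],"linear":[0,0,-0.3],"grip":0},{"rotation":[0,0,0],"linear":[0,0,0],"grip":0}]'
python3 - <<'E'
from h import *
T=tool();c=cams.capture("wrist");save(c,"w9.png",(225,160,295,215),11);print(T[:3,3],c["z_map"][150:200:4,259])
E
```

```text
clock: 10.35
tcp_pos: [0.5512, 0.1716, 0.1066]
tcp_rot: [-0.568, -0.422, 0.422, 0.568]
contact_force: [0.4, -0.2, -1.5]
opening: 0.0115
[0.55124824 0.1716347  0.10659234] [0.2392307  0.24034458 0.24113028 0.24182121 0.24371177 0.24319905
 0.24526222 0.24544616 0.2433529  0.2448556  0.2575865  0.23716547
 0.22674973]
```

View pics/w9.png

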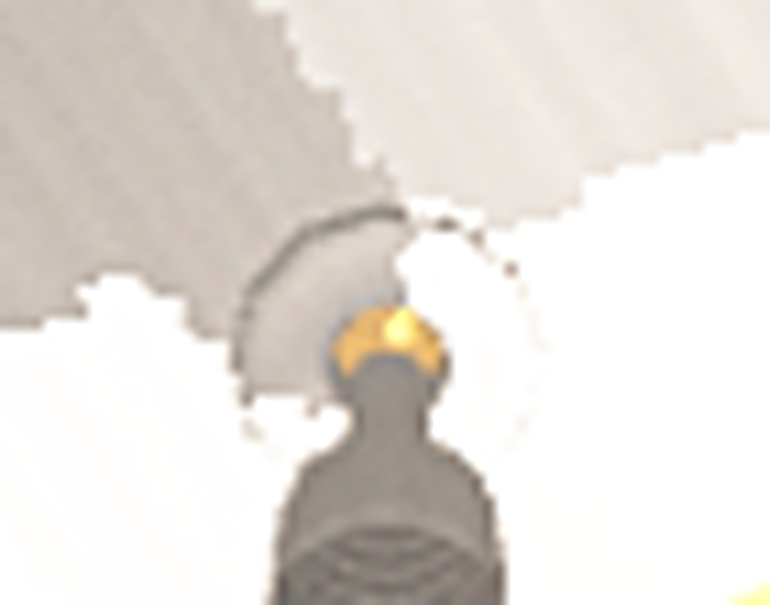

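```bash
python3 -m pendant '[{"rotation":[0,0,0],"linear":[0,0,-0.2],"grip":0},{"rotation":[0,0,0],"linear":[0,0,-0.2],"grip":0},{"rotation":[0,0,0],"linear":[0,0,0],"grip":0}]'
python3 -m pendant '[{"rotation":[0,0,0],"linear":[0,0,-0.15],"grip":0},{"rotation":[0,0,0],"linear":[0,0,0],"grip":0}]'
python3 -m pendant '[{"rotation":[0,0,0],"linear":[0,0,-0.1],"grip":0},{"rotation":[0,0,0],"linear":[0,0,0],"grip":0}]'
```

```text
clock: 10.78
tcp_pos: [0.5513, 0.1716, 0.1027]
tcp_rot: [-0.568, -0.422, 0.422, 0.568]
contact_force: [-0.7, -0.6, -2.3]
opening: 0.0116
clock: 11.02
tcp_pos: [0.5514, 0.1717, 0.1014]
tcp_rot: [-0.568, -0.422, 0.422, 0.568]
contact_force: [-0.7, 0.8, -2.5]
opening: 0.0122
clock: 11.28
tcp_pos: [0.5514, 0.1716, 0.1004]
tcp_rot: [-0.568, -0.422, 0.422, 0.568]
contact_force: [-1.5, 0.6, 0.1]
opening: 0.0116
```

```bash
cat > f.py <<'E'
from rig import sensors,cams
import numpy as np
s=[sensors.observe()]
for _ in range(3):
    cams.capture("wrist"); s.append(sensors.observe())
print("F",np.round([x["contact_force"] for x in s],1).tolist(),"z",np.round([x["tcp_pos"][2] for x in s],4))
E
for i in 1; do python3 -m pendant '[{"rotation":[0,0,0],"linear":[0,0,-0.1],"grip":0},{"rotation":[0,0,0],"linear":[0,0,0],"grip":0}]'; python3 f.py; done
```

```text
clock: 11.52
tcp_pos: [0.5514, 0.1717, 0.0994]
tcp_rot: [-0.568, -0.422, 0.422, 0.568]
contact_force: [-0.1, 0.1, -0.8]
opening: 0.0119
F [[-0.1, 0.1, -0.8], [-0.8, -0.2, -1.8], [0.2, 0.7, -1.3], [-1.6, -0.2, -1.2]] z [0.0994 0.0994 0.0995 0.0994]
```

```bash
python3 -m pendant '[{"rotation":[0,0,0],"linear":[0,0,-0.1],"grip":0},{"rotation":[0,0,0],"linear":[0,0,0],"grip":0}]'; python3 f.py
```

```text
clock: 11.92
tcp_pos: [0.5514, 0.1717, 0.0984]
tcp_rot: [-0.568, -0.422, 0.422, 0.568]
contact_force: [-1.3, 0.4, -0.6]
opening: 0.0116
F [[-1.3, 0.4, -0.6], [-1.1, 0.3, -1.4], [-0.0, -0.0, -2.3], [0.0, 0.5, -1.8]] z [0.0984 0.0984 0.0985 0.0984]
```

```bash
python3 -m pendant '[{"rotation":[0,0,0],"linear":[0,0,-0.1],"grip":0},{"rotation":[0,0,0],"linear":[0,0,0],"grip":0}]'|sed -n 2,4p; python3 f.py
```

```text
tcp_pos: [0.5514, 0.1717, 0.0974]
tcp_rot: [-0.568, -0.422, 0.422, 0.568]
contact_force: [-0.8, 0.6, -1.0]
F [[-0.8, 0.6, -1.0], [-1.1, 0.6, -2.0], [-0.6, 0.1, -1.6], [-0.6, 0.6, -0.8]] z [0.0974 0.0974 0.0975 0.0974]
```

```bash
python3 -m pendant '[{"rotation":[0,0,0],"linear":[0,0,-0.1],"grip":0},{"rotation":[0,0,0],"linear":[0,0,0],"grip":0}]'|sed -n 2,4p; python3 f.py
```

```text
tcp_pos: [0.5515, 0.1717, 0.0967]
tcp_rot: [0.568, 0.422, -0.422, -0.568]
contact_force: [-1.6, 0.1, 1.7]
F [[-1.6, 0.1, 1.7], [-0.5, -0.6, 1.6], [-0.8, -0.5, 2.2], [-0.2, 1.1, 3.1]] z [0.0967 0.0968 0.0967 0.0967]
```

```bash
python3 -m pendant '[{"rotation":[0,0,0],"linear":[0,0,-0.05],"grip":0},{"rotation":[0,0,0],"linear":[0,0,0],"grip":0}]'|sed -n 2,4p; python3 f.py
```

```text
tcp_pos: [0.5515, 0.1717, 0.0961]
tcp_rot: [0.568, 0.422, -0.422, -0.568]
contact_force: [-0.8, 0.8, 2.9]
F [[-0.8, 0.8, 2.9], [-0.8, -0.2, 3.4], [-0.5, 0.7, 3.4], [-0.4, 0.5, 3.4]] z [0.0961 0.0962 0.0961 0.0962]
```

```bash
python3 -m pendant '[{"rotation":[0,0,0],"linear":[0,0,-0.05],"grip":0},{"rotation":[0,0,0],"linear":[0,0,0],"grip":0}]'|sed -n 2,4p; python3 f.py
```

```text
tcp_pos: [0.5515, 0.1717, 0.0956]
tcp_rot: [0.568, 0.422, -0.422, -0.568]
contact_force: [-1.7, -0.0, 5.5]
F [[-1.7, -0.0, 5.5], [-0.7, 0.3, 4.6], [-0.4, 1.6, 4.7], [-0.3, 0.9, 5.9]] z [0.0956 0.0956 0.0956 0.0956]
```

```bash
python3 -m pendant '[{"rotation":[0,0,0],"linear":[0,0,-0.05],"grip":0},{"rotation":[0,0,0],"linear":[0,0,0],"grip":0}]'|sed -n 2,4p; python3 f.py
```

```text
tcp_pos: [0.5515, 0.1717, 0.0952]
tcp_rot: [0.568, 0.422, -0.422, -0.568]
contact_force: [-1.1, -0.5, 6.5]
F [[-1.1, -0.5, 6.5], [-1.0, -0.2, 4.9], [-1.2, -0.0, 6.1], [-0.9, 0.1, 6.1]] z [0.0952 0.0952 0.0952 0.0952]
```

```bash
python3 -m pendant '[{"rotation":[0,0,0],"linear":[0,0,-0.05],"grip":0},{"rotation":[0,0,0],"linear":[0,0,0],"grip":0}]'|sed -n 2,4p; python3 f.py
```

```text
tcp_pos: [0.5516, 0.1717, 0.0948]
tcp_rot: [0.568, 0.422, -0.422, -0.568]
contact_force: [-0.8, -0.1, 6.8]
F [[-0.8, -0.1, 6.8], [-1.1, 0.1, 8.0], [-0.5, 0.3, 7.2], [-0.4, -0.3, 6.1]] z [0.0948 0.0948 0.0948 0.0949]
```

```bash
python3 -m pendant '[{"rotation":[0,0,0],"linear":[0,0,-0.04],"grip":0},{"rotation":[0,0,0],"linear":[0,0,0],"grip":0}]'|sed -n 2,4p; python3 f.py
```

```text
tcp_pos: [0.5516, 0.1717, 0.0945]
tcp_rot: [0.568, 0.422, -0.422, -0.567]
contact_force: [-1.2, -0.7, 7.8]
F [[-1.2, -0.7, 7.8], [-0.6, 0.4, 7.8], [-0.8, -0.7, 7.5], [-0.8, -0.4, 8.1]] z [0.0945 0.0945 0.0946 0.0946]
```

```bash
python3 -m pendant '[{"rotation":[0,0,0],"linear":[0,0,-0.04],"grip":0},{"rotation":[0,0,0],"linear":[0,0,0],"grip":0}]'|sed -n 2,4p; python3 f.py
```

```text
tcp_pos: [0.5517, 0.1717, 0.0943]
tcp_rot: [0.568, 0.422, -0.421, -0.567]
contact_force: [-1.7, 0.9, 8.1]
F [[-1.7, 0.9, 8.1], [-1.4, -0.3, 8.3], [-0.4, -0.2, 8.5], [-1.7, 0.2, 9.3]] z [0.0943 0.0943 0.0943 0.0943]
```

```bash
python3 -m pendant '[{"rotation":[0,0,0],"linear":[0,0,-0.03],"grip":0},{"rotation":[0,0,0],"linear":[0,0,0],"grip":0}]'|sed -n 2,4p; python3 f.py
```

```text
tcp_pos: [0.5518, 0.1717, 0.0941]
tcp_rot: [0.568, 0.422, -0.421, -0.567]
contact_force: [-1.3, 0.1, 9.9]
F [[-1.3, 0.1, 9.9], [-0.6, -0.4, 9.6], [-0.9, 0.1, 8.9], [-1.3, -0.5, 9.7]] z [0.0941 0.0941 0.0941 0.0941]
```

```bash
python3 -m pendant '[{"rotation":[0,0,0],"linear":[0,0,-0.03],"grip":0},{"rotation":[0,0,0],"linear":[0,0,0],"grip":0}]'|sed -n 2,4p; python3 f.py
```

```text
tcp_pos: [0.5518, 0.1717, 0.0938]
tcp_rot: [0.568, 0.422, -0.421, -0.567]
contact_force: [-1.5, -1.0, 10.6]
F [[-1.5, -1.0, 10.6], [-1.0, -0.5, 10.6], [-1.3, 0.3, 9.8], [-0.9, -1.3, 10.5]] z [0.0938 0.0938 0.0938 0.0938]
```

```bash
python3 -m pendant '[{"rotation":[0,0,0],"linear":[0,0,-0.03],"grip":0},{"rotation":[0,0,0],"linear":[0,0,0],"grip":0}]'|sed -n 2,4p; python3 f.py
```

```text
tcp_pos: [0.5515, 0.1717, 0.093]
tcp_rot: [0.568, 0.422, -0.422, -0.568]
contact_force: [-1.5, 0.3, 6.3]
F [[-1.5, 0.3, 6.3], [0.1, 1.4, 5.3], [-1.5, -0.3, 6.1], [-1.1, 0.5, 6.0]] z [0.093 0.093 0.093 0.093]
```

The push fell from 10.4 N to about 6 N, so the spring has snapped. I'm letting the punch straight up now.

```bash
python3 -m pendant '[{"rotation":[0,0,0],"linear":[0,0,0.2],"grip":0},{"rotation":[0,0,0],"linear":[0,0,0.4],"grip":0},{"rotation":[0,0,0],"linear":[0,0,0.6],"grip":0},{"rotation":[0,0,0],"linear":[0,0,1],"grip":0},{"rotation":[0,0,0],"linear":[0,0,2],"grip":0},{"rotation":[0,0,0],"linear":[0,0,2.5],"grip":0},{"rotation":[0,0,0],"linear":[0,0,2],"grip":0},{"rotation":[0,0,0],"linear":[0,0,0.5],"grip":0},{"rotation":[0,0,0],"linear":[0,0,0],"grip":0}]'
python3 - <<'E'
from h import *
T=tool();c=cams.capture("wrist");save(c,"w10.png",s=1.5);print(T)
E
```

```text
clock: 17.6
tcp_pos: [0.5514, 0.1717, 0.1847]
tcp_rot: [0.568, 0.422, -0.422, -0.568]
contact_force: [0.2, -0.2, -1.5]
opening: 0.0114
[[ 2.88596512e-01  1.40922992e-05 -9.57450810e-01  5.51403846e-01]
 [ 9.57450810e-01 -9.10302589e-06  2.88596512e-01  1.71664151e-01]
 [-4.64871112e-06 -1.00000000e+00 -1.61197848e-05  1.84736669e-01]
 [ 0.00000000e+00  0.00000000e+00  0.00000000e+00  1.00000000e+00]]
```

View pics/w10.png

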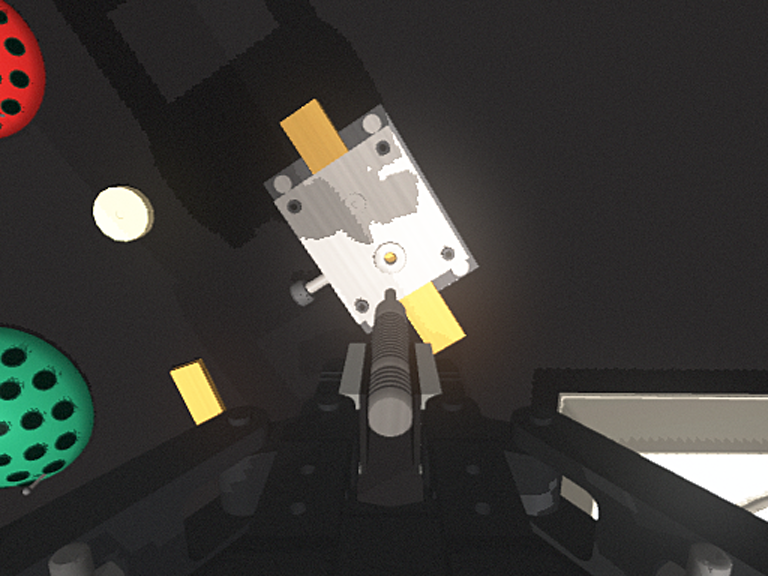

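```bash
python3 -m pendant '[{"rotation":[0,0,0],"linear":[0.2,-2.15,0],"grip":0},{"rotation":[0,0,0],"linear":[0.4,-4,0],"grip":0},{"rotation":[0,0,0],"linear":[0.4,-4,0],"grip":0},{"rotation":[0,0,0],"linear":[0.4,-4,0],"grip":0},{"rotation":[0,0,0],"linear":[0.4,-4,0],"grip":0},{"rotation":[0,0,0],"linear":[0.4,-4,0],"grip":0},{"rotation":[0,0,0],"linear":[0.4,-4,0],"grip":0},{"rotation":[0,0,0],"linear":[0.3,-4,0],"grip":0},{"rotation":[0,0,0],"linear":[0.1,-2,0],"grip":0},{"rotation":[0,0,0],"linear":[0,0,0],"grip":0}]'
python3 -m pendant '[{"rotation":[0,0,0],"linear":[0,0,-1],"grip":0},{"rotation":[0,0,0],"linear":[0,0,-1],"grip":0},{"rotation":[0,0,0],"linear":[0,0,-0.7],"grip":0},{"rotation":[0,0,0],"linear":[0,0,0],"grip":0},{"rotation":[0,0,0],"linear":[0,0,0],"grip":0}]'
python3 - <<'E'
from h import *
T=tool();c=cams.capture("wrist");save(c,"w11.png",(205,140,315,240),7);print(T[:3,3])
E
```

```text
clock: 18.9
tcp_pos: [0.581, -0.151, 0.1842]
tcp_rot: [-0.568, -0.421, 0.421, 0.568]
contact_force: [-0.6, -0.4, -1.5]
opening: 0.0119
clock: 19.52
tcp_pos: [0.5816, -0.1497, 0.1581]
tcp_rot: [0.568, 0.422, -0.422, -0.567]
contact_force: [-0.1, -0.3, -1.3]
opening: 0.012
[ 0.58155377 -0.14968222  0.15806049]
```

View pics/w11.png

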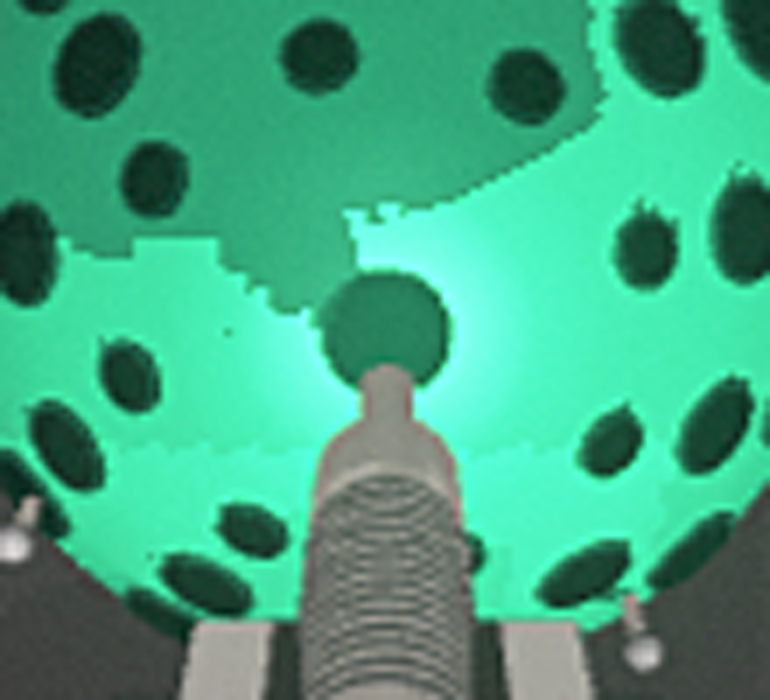

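```bash
python3 -m pendant '[{"rotation":[0,0,0],"linear":[0,0,-1],"grip":0},{"rotation":[0,0,0],"linear":[0,0,-1],"grip":0},{"rotation":[0,0,0],"linear":[0,0,-1],"grip":0},{"rotation":[0,0,0],"linear":[0,0,0],"grip":0}]'
python3 -m pendant '[{"rotation":[0,0,0],"linear":[0,0,-0.8],"grip":0},{"rotation":[0,0,0],"linear":[0,0,-0.8],"grip":0},{"rotation":[0,0,0],"linear":[0,0,0],"grip":0}]'
python3 -m pendant '[{"rotation":[0,0,0],"linear":[0,0,-0.8],"grip":0},{"rotation":[0,0,0],"linear":[0,0,-0.8],"grip":0},{"rotation":[0,0,0],"linear":[0,0,-0.5],"grip":0},{"rotation":[0,0,0],"linear":[0,0,-0.3],"grip":0},{"rotation":[0,0,0],"linear":[0,0,0],"grip":0}]'
```

```text
clock: 20.08
tcp_pos: [0.581, -0.1497, 0.1265]
tcp_rot: [-0.567, -0.421, 0.422, 0.568]
contact_force: [0.7, -0.4, -1.1]
opening: 0.0115
clock: 20.45
tcp_pos: [0.5811, -0.1497, 0.111]
tcp_rot: [-0.567, -0.421, 0.422, 0.568]
contact_force: [0.1, -0.8, -1.1]
opening: 0.0114
clock: 21.08
tcp_pos: [0.5814, -0.1498, 0.0876]
tcp_rot: [-0.568, -0.422, 0.422, 0.568]
contact_force: [-0.4, -0.3, -0.7]
opening: 0.0116
```

```bash
python3 -m pendant '[{"rotation":[0,0,0],"linear":[0,0,-0.2],"grip":0},{"rotation":[0,0,0],"linear":[0,0,0],"grip":0}]';python3 f.py
python3 -m pendant '[{"rotation":[0,0,0],"linear":[0,0,-0.1],"grip":0},{"rotation":[0,0,0],"linear":[0,0,0],"grip":0}]';python3 f.py
```

```text
clock: 21.32
tcp_pos: [0.5814, -0.1498, 0.0858]
tcp_rot: [0.568, 0.422, -0.422, -0.568]
contact_force: [0.8, -0.4, -1.6]
opening: 0.0115
F [[0.8, -0.4, -1.6], [-0.3, 0.1, -0.1], [-0.3, 0.2, -0.8], [-0.6, -0.4, -2.0]] z [0.0858 0.0858 0.0859 0.0859]
clock: 21.72
tcp_pos: [0.5814, -0.1498, 0.0847]
tcp_rot: [-0.568, -0.422, 0.422, 0.568]
contact_force: [0.4, -0.1, -1.4]
opening: 0.0114
F [[0.4, -0.1, -1.4], [-1.0, -0.3, -1.4], [0.4, 0.1, -1.3], [0.2, -1.0, -0.1]] z [0.0847 0.0847 0.0848 0.0848]
```

```bash
python3 -m pendant '[{"rotation":[0,0,0],"linear":[0,0,-0.05],"grip":0},{"rotation":[0,0,0],"linear":[0,0,0],"grip":0}]'|sed -n 2p;python3 f.py
python3 -m pendant '[{"rotation":[0,0,0],"linear":[0,0,-0.03],"grip":0},{"rotation":[0,0,0],"linear":[0,0,0],"grip":0}]'|sed -n 2p;python3 f.py
```

```text
tcp_pos: [0.5815, -0.1498, 0.0844]
F [[-0.2, 0.3, -0.6], [-0.8, 0.5, -0.9], [0.8, 0.8, 0.0], [-0.0, -0.6, -0.5]] z [0.0844 0.0844 0.0844 0.0843]
tcp_pos: [0.5815, -0.1499, 0.0841]
F [[-1.4, -0.5, 0.9], [-0.1, 0.6, 0.8], [-0.2, 0.1, 1.1], [-0.1, 0.5, 1.3]] z [0.0841 0.0841 0.0841 0.0841]
```

```bash
python3 -m pendant '[{"rotation":[0,0,0],"linear":[0,0,0],"grip":0.25},{"rotation":[0,0,0],"linear":[0,0,0],"grip":0.4},{"rotation":[0,0,0],"linear":[0,0,0],"grip":0.7},{"rotation":[0,0,0],"linear":[0,0,0],"grip":0.9},{"rotation":[0,0,0],"linear":[0,0,0],"grip":0.9},{"rotation":[0,0,0],"linear":[0,0,0],"grip":0.9}]'
python3 -m pendant '[{"rotation":[0,0,0],"linear":[0,0,1],"grip":0.9},{"rotation":[0,0,0],"linear":[0,0,2],"grip":0.9},{"rotation":[0,0,0],"linear":[0,0,3],"grip":0.9},{"rotation":[0,0,0],"linear":[0,0,3],"grip":0.9},{"rotation":[0,0,0],"linear":[0,0,3],"grip":0.9},{"rotation":[0,0,0],"linear":[0,0,3],"grip":0.9},{"rotation":[0,0,0],"linear":[0,0,1.5],"grip":0.9},{"rotation":[0,0,0],"linear":[0,0,0],"grip":0.9}]'
python3 - <<'E'
from h import *
T=tool();c=cams.capture("wrist");save(c,"w12.png",s=1.5)
P=np.array([world(c,u,v,T=T) for u in range(200,320) for v in range(100,230) if c["z_map"][v,u]>0])
P=P[(np.hypot(P[:,0]-.583,P[:,1]+.15)<.02)];q=P[P[:,2]>.127];print(len(q),q.mean(0),P[:,2].max(),T[:3,3])
c=cams.capture("scene");save(c,"s12.png",s=1.5)
E
```

```text
clock: 23.42
tcp_pos: [0.5814, -0.1498, 0.084]
tcp_rot: [0.568, 0.422, -0.422, -0.568]
contact_force: [-1.2, -0.0, -0.0]
opening: 0.077
clock: 24.42
tcp_pos: [0.5817, -0.1499, 0.2503]
tcp_rot: [0.568, 0.422, -0.421, -0.567]
contact_force: [0.6, 0.5, -0.9]
opening: 0.0766
196 [ 0.58131479 -0.14928046  0.13137134] 0.13337340919325374 [ 0.58169604 -0.14989674  0.250335  ]
```

View pics/w12.png

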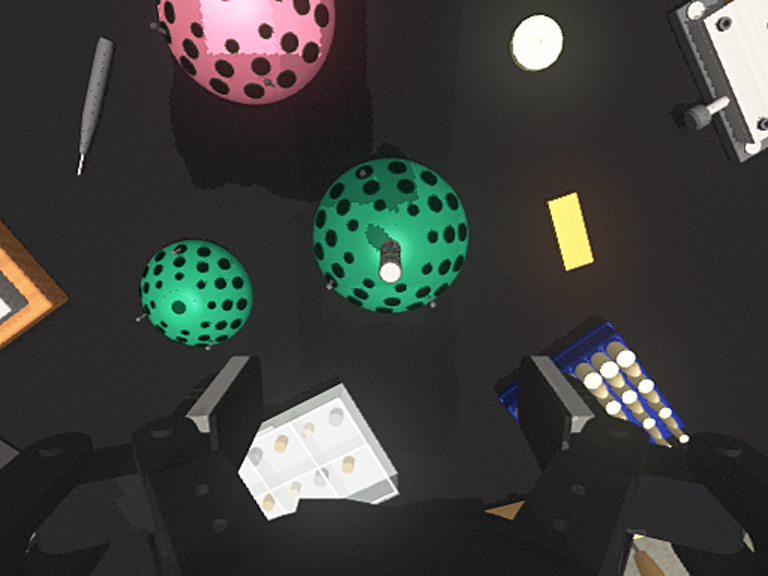

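View pics/s12.png

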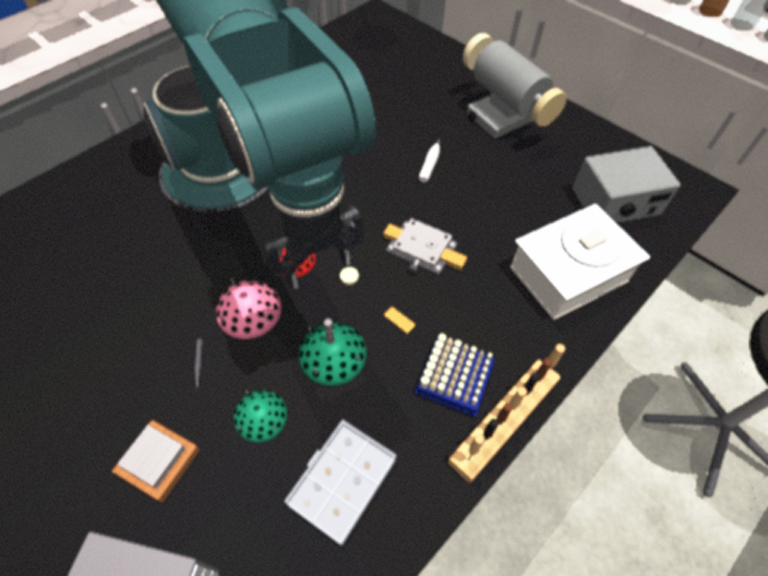

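The punch stands upright in the large green dome's middle hole, at (390,270) in the wrist picture. Its top is at 0.131 m, within measurement noise of the start, and every bystander lies where it was.

```bash
python3 -c "
from rig import ticket; print(ticket.hand_in())"
```

```text
the job is handed in; nothing more can be done
None
```

The punch was snapped once on the brass bar through the wide bush, then stood back upright in the middle hole of the larger green dome. I handed the job in at about 24.5 s on the robot's clock, against the 56 s limit.

- **Press:** the point met the bar about 12 mm below the bush mouth. I then pressed in steps of 0.3 to 0.5 mm. The measured push rose to about 10.4 N (about 11.7 N allowing for the punch's weight), then dropped to about 6 N, which I took as the snap. I pressed no further and lifted straight up after reading the force. I couldn't read the hammer joint directly, so the force drop is the only evidence of the snap.
- **Drift:** the tool shifted sideways by about 0.4 mm during the press, within the bush's 1 mm clearance. The sideways force stayed within about 2 N.
- **Return:** before I let go, the punch rested on the hole's floor with only 2 to 3 N on it, below the 3 N where the spring starts to yield. The last wrist and scene pictures show it upright at its starting spot, with its top at 0.131 m as before.
- **Bystanders:** those in view lie where they were. The gripper was open and about 10 cm clear above the punch at hand-in.

None of my last checks failed or disagreed.

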